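Lock a honing rod in the drawer's sharpening post

TASK

Take the cream ceramic honing rod out of the cherry rack, feed it straight down into the open collet of the sharpening post until it is fully home on the depth stop hidden inside, then swing the lever fully closed so that the rod is locked upright, and let go. The open collet already drags on the rod, so it has to be pushed down and the stop found by feel; do it gently, as the ceramic chips if it is rammed onto the stop. Leave everything else in the drawer where it is.

Things in the scene. Friction and masses are not known exactly. Their poses are not given: they have to be found in the camera images.
- rod_mid (a point): centre of the honing rod: a cream ceramic round bar 12 mm thick, 190 mm long, 85 g, with a black rubber cap 14.4 mm thick, 10 mm long, on top; z axis up along the rod. Its foot, 95 mm below this point, has a 3 mm chamfer. It starts upright in any of the rack's four holes, 32 mm deep and loose by 1.6 mm, its top 198 mm over the drawer bottom. Grasp it within 45 mm below its top
- mouth (a point): centre of the collet's mouth, on the steel nose of the dark iron sharpening post (foot 96 mm across, screwed to the drawer bottom); z up, 95 mm over the drawer bottom. It tapers from 27 to 15.6 mm in diameter over 9 mm; then three sprung brass jaws (9 to 27 mm deep) that the rod has to spread and that drag on it with 4 to 10 N; then a bore of 15.5 mm with the stop inside
- stop (a joint): how far the depth stop's sprung rubber cushion is pressed (m): 0 untouched; 3 N per mm. Out of sight in the bore, set differently each time: the rod's foot meets it 33 to 58 mm below the mouth. Press the rod 1 to 3 mm into it (5 to 9 N beyond the drag), then let go: it springs back a little but the rod must stay resting on it. More than 5 mm (15 N) chips the rod
- lever (a joint): angle of the collet's lever (rad): 0 open, 1.2 fully closed at its end stop. It closes clockwise seen from above, about the upright axis through the mouth, and stays where it is left. It starts at 0 to 0.15 and takes 3 to 8 N at the knob. Closing squeezes the jaws on the rod; no rod enters a closed collet
- knob (a point): middle of the upright round cherry knob at the lever's end, 18 mm thick and 42 mm tall, 60 to 102 mm over the drawer bottom, 115 mm from the mouth's axis; the lever bar under it, 12 mm wide, lies 47 to 57 mm over the drawer bottom
- rack: fixed cherry wood rack, 62 mm (its x) by 285 mm (its y), 40 mm tall, origin under its centre; four round holes in a row along its y, 75 mm apart. The other tools standing in it reach up to 150 mm over the drawer bottom: lift the rod straight up and clear over them
- corkscrew: chrome rabbit-ear corkscrew standing in the rack, bystander, 80 mm wide over its ears; origin at its lower tip
- jar_opener: stainless twist-top jar opener standing in the rack, bystander, 52 mm in diameter; origin at its lower tip
- stopper: cream ceramic ball bottle stopper standing in the rack, bystander, 37 mm in diameter; origin at its lower tip
- tab_lifter: yellow plastic can-tab lifter lying flat, bystander, 98 by 20 by 6 mm; origin under its centre
- paring_knife: small knife with dark wood handle lying flat, bystander, 185 mm long; origin where handle and blade meet
- spoon: serving spoon lying, bystander, 240 mm long; origin under its centre
- spice_tin: green tin, bystander, 60 mm in diameter and 75 mm tall; origin under its centre

How it is judged:
By the outcome, as a careful person would: the job done as asked, in the order asked, and still so for the second after the job is handed in, with the robot touching nothing.
It also fails if it takes over 70 s, if anything falls off the work surface, if the arm or the gripper's body presses on something with over 40 N, if the wrist force passes 120 N, or if a joint passes its speed limit or range.

ROBOT

A 6-joint arm with a two-finger parallel gripper is mounted at the origin on the work surface. World frame = base frame: x ahead of the robot, y to its left, z up, the work surface at z = 0. Lengths are in m, angles in degrees, forces in N, time in s.
With the tool pointing down it reaches from about 0.3 to 0.95 m from the base axis. Payload 3.1 kg.
Tool frame: the origin (TCP) lies on the centre line of the jaws, within the pads' length; the fingertips stand 17 mm ahead of it and the grasp point (between the pads) lies 2 mm behind it (tip_extent is the distance from the TCP to the fingertips, in m); z points along the fingers, y is the line along which they close (so a half turn about z gives the same grasp; the last joint's range is limited). The gripper opens to 85 mm and grips with 20 to 120 N. Pads are 22 mm wide; open, the fingers measure 114 mm over their backs; the gripper's body (76 mm by 85 mm) begins 54 mm behind the grasp point. The pads swing forward as they close: fully open they stand 13 mm farther back than shut.
Start: joints at [67.111, 17.653, 93.61, -0, 68.738, -3.994], TCP at [0.202, 0.591, 0.248] pointing down, gripper open.
Joint ranges: [-175.34, 175.34], [-45.06, 112.39], [2.9, 150.54], [-68.45, 248.45], [3.09, 151.38], [-168.51, 168.51]. Speed limits (degrees/s): [159.86, 159.86, 180, 180, 180, 180].

INTERFACE

Orientations are given as a 3x3 rotation matrix whose columns are the frame's x, y, z axes.
In Python, from cell import get_obs, capture, camera_info, job_done, trace, landmark_of, tip_extent gives the robot as it stands. The module is installed in compiled form; this text tells all that it offers.
- The arm moves only by the tool drive_tool, never from a script. Its arguments are lists of equal length, an entry for each row: "xyz": the shift along the tool's x, y, z in mm, a list of three; "twist": the turn, a rotation vector about the tool's x, y, z in rad, a list of three; "gripper": the finger opening in mm, from 0 to 85.4. A call has 1 to 12 rows; each row shifts and turns the commanded pose from where the row before left it, along the tool's axes as they then stand; what a row does not reach is not made up. A row lasts 1/10 s, in which the tool goes at most 50 mm and 8.59 degrees, less where a joint would pass 70% of its speed; a pose out of reach is approached as far as the arm can. A call is refused whole if a number of a shift passes 50 or a number of a turn 0.15, either way. A call with a gripper value outside its range is refused whole. The fingers move at their own pace and stop on an object; "force" is the grip in N (left out, the last holds). Time passes only in rows, so rows that do not move let the fingers close. It gives the time, the measured TCP pose, the force, the opening and the grip force at its end, in the units of the state.
- get_obs(): the state, without advancing time (a new reading comes with each control period).
- capture(name): name is "side" or "top"; returns (picture, depth): 480x640x3 uint8, red, green, blue; 480x640 float32, m along the optical axis (not along the pixel's ray), 0 where there is no reading.
- camera_info(name): a dict with "intrinsics" (3x3 intrinsics, pixels), "R" (3x3) and "t" (3): a world point X has camera coordinates R X + t. Camera axes: x right, y down, z forward; pixel columns grow to the right and rows downward; lengths in m; the calibration is good to about 2 mm. A picture is of the moment at which its call begins. camera_info takes no time and is no camera call.
- job_done(): hands the job in; it is judged then, once.
Trained networks look in the newest picture that a camera, given by its name, has taken for a name from the list of things; names that differ only in an ending like _2 or _b are one class to them, and where a whole thing is asked for, a point or a joint stands for the part that bears it (a point fixed in the world has none). Each returns a list of dicts, best first, with "confidence" (0 to 1); they miss things now and then, are a little off and sometimes report something else, mostly with a low value. They report only what shows in the picture. A call takes as long as a camera call.
- trace(label, camera): "pixels" (480x640 bool, what is visible of it) and "centre" ([row, column] in pixels, amid what is visible of it).
- landmark_of(label, camera): "centre" ([row, column] in pixels: a listed point, or the origin of a listed thing).
The state is a dict: "clock": time; "qpos": joint angles; "joint_vel": joint speeds; "effort": joint torques, N m; "tool_pos": TCP position; "tool_rot": TCP orientation; "ft_force": force on the tool from outside, world axes, zero at the start; "moment": the same for the moment, N m; "opening": finger opening in m; "grasp_force": force on a finger pad.
Only numpy, scipy, OpenCV 4.12 (cv2) and the standard library are available. Lean on these libraries where they do the work, as an engineer would, in place of code of your own. Each camera call takes 0.05 s, during which the arm holds its last target. There are 200 camera calls.

## Working session

There is one attempt and no reset: what is moved stays moved. The work goes in short steps, Python scripts to look and compute and a tool call to move; the robot and the scene stay as the last step left them, time stands still between calls to the robot, and variables do not carry over. Pictures are saved under pics/ and viewed, at most 10 in all, crops included, and the job is handed in when it is done.

Besides the shell and the picture viewer there is one more tool, called by a JSON object that holds its "method" and its "body", one argument or row to a line. drive_tool: Moves the arm, as the interface text tells. Its arguments: {"type":"object","properties":{"xyz":{"type":"array"},"twist":{"type":"array"},"gripper":{"type":"array"},"force":{"type":"number"}},"required":["xyz","twist","gripper"]}

```bash
mkdir -p pics; cat > h.py <<'E'
import numpy as np, cv2
from cell import *
def P(cam,rc,depth=None,z=None):
    c=camera_info(cam);K=np.array(c['intrinsics']);R=np.array(c['R']);t=np.array(c['t'])
    d=np.linalg.inv(K)@np.array([rc[1],rc[0],1.]);o=-R.T@t
    if z is None: return R.T@(d*depth-t)
    w=R.T@d; return o+w*(z-o[2])/w[2]
def proj(cam,X):
    c=camera_info(cam);p=np.array(c['intrinsics'])@(np.array(c['R'])@np.array(X)+np.array(c['t']));return p[1]/p[2],p[0]/p[2]
E
python3 - <<'E'
from h import *
np.set_printoptions(precision=4,suppress=True)
ims=[]
for c in ('side','top'):
    im,d=capture(c); np.save(c+'_d.npy',d); np.save(c+'_i.npy',im)
    cv2.imwrite(f'pics/{c}1.png',im[:,:,::-1])
    i=camera_info(c);print(c,-np.array(i['R']).T@np.array(i['t']),np.array(i['R'])[2])
    for l in ('rod_mid','mouth','knob','rack'):
        for r in landmark_of(l,c)[:2]:
            rc=r['centre'];v=d[int(round(rc[0])),int(round(rc[1]))]
            print(l,round(r['confidence'],2),np.array(rc),v,P(c,rc,v))
o=get_obs();print(o['clock'],o['tool_pos'],o['tool_rot'],o['opening'],tip_extent)
E
```

```text
side [-0.1795 -0.9075  0.8199] [ 0.5389  0.6554 -0.5292]
rod_mid 0.87 [290.8 375.4] 1.1779442 [ 0.5159 -0.2504  0.1159]
mouth 0.75 [225. 287.] 0.0 [-0.1795 -0.9075  0.8199]
knob 0.79 [229.1 236.6] 1.4197396 [0.4552 0.1456 0.0876]
knob 0.41 [208.5 209.9] 1.6670078 [0.5274 0.398  0.0064]
rack 0.73 [324.1 361.9] 1.2114182 [ 0.4938 -0.2425  0.0399]
top [ 0.3255 -0.009   1.2661] [ 0.1848  0.0127 -0.9827]
rod_mid 0.45 [245.8 444.1] 1.1678718 [ 0.5176 -0.2425  0.1108]
mouth 0.56 [237.3 285. ] 1.1994714 [0.5475 0.0716 0.0883]
knob 0.78 [280.  245.3] 1.1714343 [0.4616 0.1502 0.1017]
rack 0.74 [246.5 418.7] 1.2386181 [ 0.5291 -0.2037  0.0415]
rack 0.31 [315.1 308.8] 1.2515575 [0.395  0.0295 0.0061]
0.5 [0.2024 0.5913 0.2483] [[-0.9461  0.3238 -0.    ]
 [ 0.3238  0.9461 -0.    ]
 [ 0.     -0.     -1.    ]] 0.08514317312263539 0.017
```

View pics/side1.png

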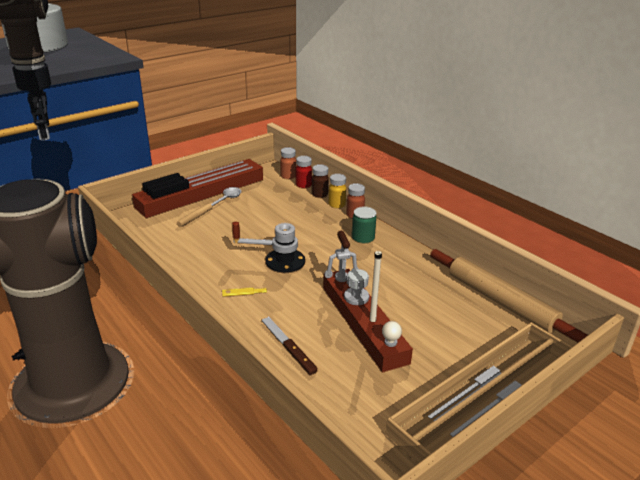

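View pics/top1.png

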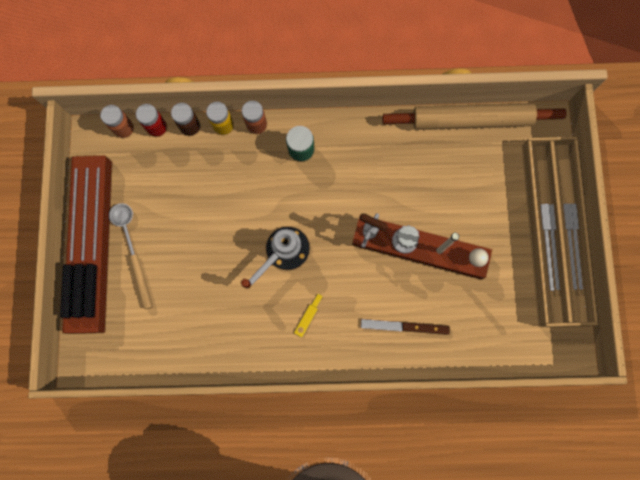

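The side view shows the rod upright in the rack's third hole, cap at about (row 254, col 378), between the jar opener and the stopper. The top view shows the collet mouth at about (240, 286) and the knob at (283, 246). Next I'll triangulate these.

```bash
python3 - <<'E'
from h import *
np.set_printoptions(precision=4,suppress=True)
D={c:np.load(c+'_d.npy') for c in ('side','top')}
def pts(c,m):
    v,u=np.nonzero(m&(D[c]>0)); return np.array([P(c,(a,b),D[c][a,b]) for a,b in zip(v,u)])
def tri(a,b):
    A=[];B=[]
    for c,rc in (('side',a),('top',b)):
        i=camera_info(c);M=np.array(i['intrinsics'])@np.c_[i['R'],i['t']]
        for r,k in ((rc[1],0),(rc[0],1)): A.append(M[k,:3]-r*M[2,:3]);B.append(r*M[2,3]-M[k,3])
    s=np.linalg.lstsq(np.array(A)/1000,np.array(B)/1000,rcond=None);return s[0],s[1]
L={c:{l:landmark_of(l,c)[0]['centre'] for l in ('rod_mid','mouth','knob')} for c in D}
for l in L['side']: print(l,*tri(L['side'][l],L['top'][l]))
print('floor',P('top',(330,200),D['top'][330,200]),P('top',(150,400),D['top'][150,400]),P('side',(330,220),D['side'][330,220]))
for l in ('rod_mid','knob'):
  for c in D:
    t=trace(l,c); 
    if not t: continue
    m=np.array(t[0]['pixels']);p=pts(c,m);print(l,c,t[0]['confidence'],m.sum(),p.min(0),p.max(0))
    if l=='rod_mid':
        for lo in np.arange(0.05,0.22,0.02):
            q=p[(p[:,2]>=lo)&(p[:,2]<lo+.02)]
            if len(q): print(lo,len(q),np.median(q,0))
# nose top ring
for c,(r,k) in (('top',(240,286)),('side',(229,285))):
    m=np.zeros((480,640),bool);m[r-25:r+25,k-25:k+25]=1;p=pts(c,m);q=p[p[:,2]>p[:,2].max()-.006];print(c,'nose',len(q),q.min(0),q.max(0),(q.min(0)+q.max(0))/2)
a=np.load('side_i.npy')[190:350,210:430,::-1];b=np.load('top_i.npy')[210:310,230:500,::-1]
a=cv2.resize(a,None,fx=3.6,fy=3.6,interpolation=2)[:, :];cv2.imwrite('pics/s2.png',a)
E
```

```text
rod_mid [ 0.5197 -0.244   0.1099] [0.]
mouth [0.5448 0.0708 0.1015] [0.]
knob [0.4623 0.1539 0.0813] [0.]
floor [ 0.3701  0.2609 -0.0032] [ 0.7528 -0.1803  0.0049] [ 0.2443 -0.1239  0.0753]
rod_mid side 0.66 459 [ 0.5121 -0.253  -0.0031] [ 0.7139 -0.0706  0.2   ]
0.05 50 [ 0.5169 -0.247   0.0606]
0.07 49 [ 0.5166 -0.2474  0.0826]
0.09000000000000001 52 [ 0.5168 -0.2476  0.1002]
0.11000000000000001 51 [ 0.5164 -0.2473  0.12  ]
0.13 53 [ 0.5166 -0.2474  0.14  ]
0.15000000000000002 55 [ 0.5171 -0.2471  0.1599]
0.17000000000000004 57 [ 0.5168 -0.2474  0.18  ]
0.19 42 [ 0.5176 -0.2469  0.1962]
rod_mid top 0.45 138 [ 0.5146 -0.2502  0.0507] [ 0.5245 -0.2395  0.2009]
0.05 14 [ 0.5167 -0.2421  0.0592]
0.07 16 [ 0.5173 -0.242   0.0784]
0.09000000000000001 14 [ 0.5163 -0.2423  0.102 ]
0.11000000000000001 16 [ 0.5182 -0.2412  0.1199]
0.13 16 [ 0.5174 -0.2418  0.1415]
0.15000000000000002 16 [ 0.5171 -0.2418  0.16  ]
0.17000000000000004 11 [ 0.5163 -0.2415  0.1778]
0.19 34 [ 0.519  -0.2441  0.198 ]
knob side 0.68 535 [ 0.446   0.0418 -0.0034] [0.5721 0.2732 0.1022]
knob top 0.62 581 [ 0.4488  0.0427 -0.0043] [0.5595 0.1647 0.1072]Traceback (most recent call last):
  File "<stdin>", line 26, in <module>
  File "<stdin>", line 5, in pts
  File "h.py", line 4, in P
    c=camera_info(cam);K=np.array(c['intrinsics']);R=np.array(c['R']);t=np.array(c['t'])
ValueError: time passes only in moves, steps and waits
```

{"method": "drive_tool", "body": {
  "xyz": [
    [-14,-17,0],
    [-28,-34,0],
    [-28,-34,0],
    [-28,-34,0],
    [-28,-34,0],
    [-28,-34,0],
    [-28,-34,0],
    [-28,-34,0],
    [-28,-34,0],
    [-28,-34,0],
    [-28,-34,0],
    [-28,-34,0]
  ],
  "twist": [
    [0,0,0],
    [0,0,0],
    [0,0,0],
    [0,0,0],
    [0,0,0],
    [0,0,0],
    [0,0,0],
    [0,0,0],
    [0,0,0],
    [0,0,0],
    [0,0,0],
    [0,0,0]
  ],
  "gripper": [60,60,60,60,60,60,60,60,60,60,60,60]
}}

```text
clock: 2.2
tool_pos: [0.3809, 0.1155, 0.2488]
tool_rot: [[-0.946, 0.324, 0.002], [0.324, 0.946, 0.0], [-0.001, 0.001, -1.0]]
ft_force: [1.2, 0.5, -0.1]
opening: 0.06
grasp_force: 0.0
```

{"method": "drive_tool", "body": {
  "xyz": [
    [0,0,0],
    [0,0,0],
    [0,0,0],
    [0,0,0],
    [0,0,0],
    [0,0,0],
    [0,0,0],
    [0,0,0],
    [0,0,0],
    [0,0,0],
    [0,0,0]
  ],
  "twist": [
    [0,0,0.15],
    [0,0,0.15],
    [0,0,0.15],
    [0,0,0.15],
    [0,0,0.15],
    [0,0,0.15],
    [0,0,0.15],
    [0,0,0.15],
    [0,0,0.15],
    [0,0,0.15],
    [0,0,0.13]
  ],
  "gripper": [60,60,60,60,60,60,60,60,60,60,60]
}}

```text
clock: 3.3
tool_pos: [0.3805, 0.1171, 0.2485]
tool_rot: [[0.385, 0.923, 0.001], [0.923, -0.385, 0.0], [0.0, 0.0, -1.0]]
ft_force: [0.1, 0.3, 0.1]
opening: 0.0602
grasp_force: 0.0
```

```bash
cat > st.py <<'E'
import sys
from h import *
np.set_printoptions(precision=4,suppress=True)
def st(tx,ty):
    o=get_obs();R=np.array(o['tool_rot']);p=np.array(o['tool_pos'])
    print('t',o['clock'],'p',p,'F',np.array(o['ft_force']),'M',np.array(o['moment']),'open',o['opening'],'grip',o['grasp_force']);print(R);print('q',np.array(o['qpos']))
    print('to target, tool mm',R.T@(np.array([tx,ty,p[2]])-p)*1000)
if __name__=='__main__': st(float(sys.argv[1]),float(sys.argv[2]))
E
python3 st.py .5195 -.244
```

```text
t 3.3 p [0.3805 0.1171 0.2485] F [0.1419 0.3151 0.134 ] M [-0.0347 -0.0541  0.0114] open 0.060181718139390945 grip 0.0
[[ 0.3845  0.9231  0.0005]
 [ 0.9231 -0.3845  0.0001]
 [ 0.0003  0.0005 -1.    ]]
q [ 10.8345  -8.7752 122.0759  -0.0007  66.6687  33.4487]
to target, tool mm [-279.9017  267.1582    0.0407]
```

{"method": "drive_tool", "body": {
  "xyz": [
    [-20,20,0],
    [-28,26,0],
    [-28,26,0],
    [-28,26,0],
    [-28,26,0],
    [-28,26,0],
    [-28,26,0],
    [-28,26,0],
    [-28,26,0],
    [-20,21,0],
    [-16,18,0],
    [0,0,0]
  ],
  "twist": [
    [0,0,0],
    [0,0,0],
    [0,0,0],
    [0,0,0],
    [0,0,0],
    [0,0,0],
    [0,0,0],
    [0,0,0],
    [0,0,0],
    [0,0,0],
    [0,0,0],
    [0,0,0]
  ],
  "gripper": [60,60,60,60,60,60,60,60,60,60,60,60]
}}

```text
clock: 4.5
tool_pos: [0.5224, -0.2461, 0.2485]
tool_rot: [[0.382, 0.924, 0.001], [0.924, -0.382, -0.002], [-0.001, 0.002, -1.0]]
ft_force: [0.6, 0.1, 0.4]
opening: 0.0598
grasp_force: 0.0
```

```bash
python3 st.py .5195 -.244; python3 - <<'E'
from h import *
a=capture('side')[0];b=capture('top')[0]
A=cv2.resize(a[190:350,270:430,::-1],(400,400),interpolation=2);B=cv2.resize(b[170:330,340:500,::-1],(400,400),interpolation=2)
cv2.imwrite('pics/ab1.png',np.hstack([A,B]))
# nose refine
D={'side':np.load('side_d.npy'),'top':np.load('top_d.npy')}
for c,(r,k) in (('top',(240,286)),('side',(229,285))):
    i=camera_info(c);K=np.array(i['intrinsics']);R=np.array(i['R']);t=np.array(i['t'])
    v,u=np.mgrid[r-22:r+22,k-22:k+22];d=D[c][v,u]
    X=(np.stack([u,v,u*0+1],-1)@np.linalg.inv(K).T*d[...,None]-t)@R;X=X[d>0]
    q=X[(X[:,2]>.090)&(X[:,2]<.105)];print(c,len(q),q.min(0),q.max(0),(q.min(0)+q.max(0))/2)
E
```

```text
t 4.5 p [ 0.5224 -0.2461  0.2485] F [0.586 0.145 0.441] M [-0.0476 -0.0113 -0.0151] open 0.05976075545831108 grip 0.0
[[ 0.3816  0.9243  0.0015]
 [ 0.9243 -0.3816 -0.0017]
 [-0.001   0.002  -1.    ]]
q [-29.5226  12.3849 100.2411  -0.044   67.2537  -7.0709]
to target, tool mm [ 0.8248 -3.5048 -0.0078]
top 350 [0.51803512 0.04903184 0.09000241] [0.56420736 0.09550964 0.10063322] [0.54112124 0.07227074 0.09531782]
side 154 [0.51622442 0.0503734  0.09012525] [0.56201874 0.09557065 0.09756556] [0.53912158 0.07297202 0.09384541]
```

View pics/ab1.png

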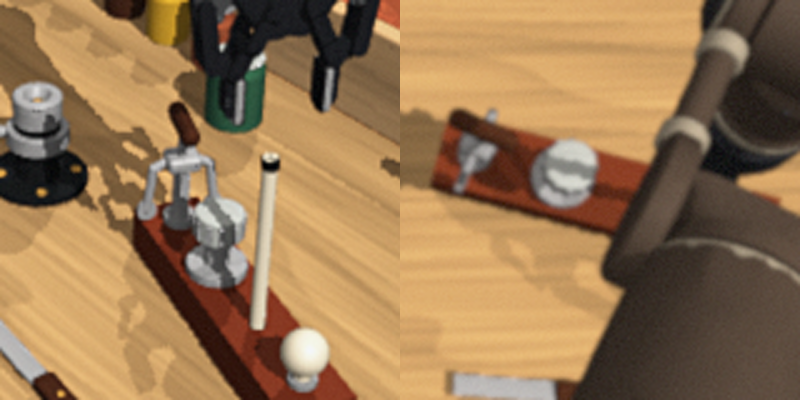

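The side crop shows the open fingers above and straddling the rod, which is at crop col 269, with the finger midpoint around 280. The top view is hidden by the arm. I'll shift the remaining 3.5 mm and go down around the rod's top.

{"method": "drive_tool", "body": {
  "xyz": [
    [1,-3.5,0],
    [0,0,10],
    [0,0,15],
    [0,0,15],
    [0,0,15],
    [0,0,13],
    [0,0,0]
  ],
  "twist": [
    [0,0,0],
    [0,0,0],
    [0,0,0],
    [0,0,0],
    [0,0,0],
    [0,0,0],
    [0,0,0]
  ],
  "gripper": [60,60,60,60,60,60,60]
}}

```text
clock: 5.3
tool_pos: [0.5165, -0.2399, 0.1769]
tool_rot: [[0.379, 0.925, -0.005], [0.925, -0.379, 0.003], [0.001, -0.006, -1.0]]
ft_force: [-0.2, 0.8, -0.2]
opening: 0.06
grasp_force: 0.0
```

```bash
python3 st.py .5195 -.244; python3 - <<'E'
from h import *
a=capture('side')[0]
cv2.imwrite('pics/a2.png',cv2.resize(a[230:310,330:430,::-1],(800,600)[:2] if 0 else (750,600),interpolation=2))
X=get_obs()['tool_pos'];print(proj('side',X),proj('side',X-np.array([0,0,.017])))
E
```

```text
t 5.3 p [ 0.5165 -0.2399  0.1769] F [-0.182   0.7646 -0.2495] M [0.0027 0.0041 0.0174] open 0.05996895275299702 grip 0.0
[[ 0.3793  0.9253 -0.0053]
 [ 0.9253 -0.3792  0.0029]
 [ 0.0007 -0.006  -1.    ]]
q [-29.2919  16.3043 104.3239  -0.0006  59.7174  -7.0039]
to target, tool mm [-2.6739  4.3099 -0.0277]
(np.float64(261.18465599480106), np.float64(374.5631628419132)) (np.float64(268.65581901750005), np.float64(373.9581155127709))
```

View pics/a2.png

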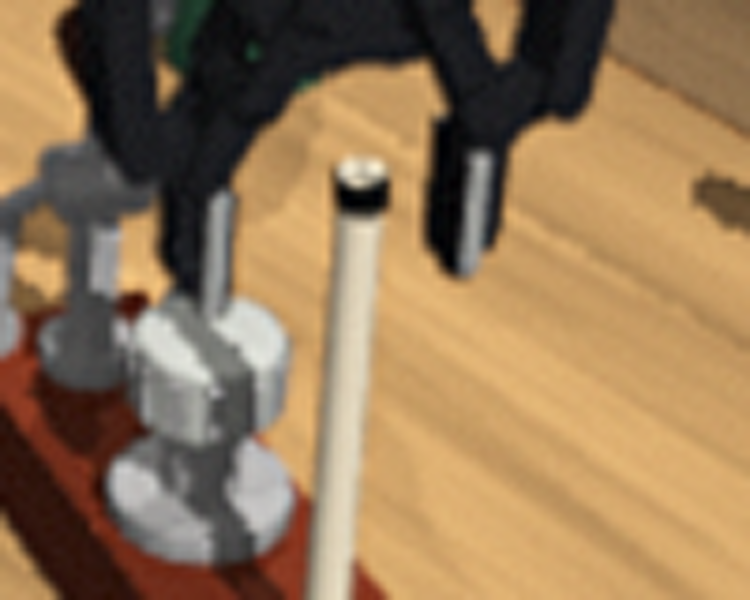

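The crop shows the cap (350, 185) between the pads, which are at about cols 220 and 480. I'll let the arm settle and check the pose again.

{"method": "drive_tool", "body": {
  "xyz": [
    [0,0,0],
    [0,0,0],
    [0,0,0]
  ],
  "twist": [
    [0,0,0],
    [0,0,0],
    [0,0,0]
  ],
  "gripper": [60,60,60]
}}

```text
clock: 5.65
tool_pos: [0.5191, -0.2414, 0.1812]
tool_rot: [[0.379, 0.925, 0.002], [0.925, -0.379, -0.001], [-0.0, 0.002, -1.0]]
ft_force: [-0.2, -0.6, 0.6]
opening: 0.06
grasp_force: 0.0
```

```bash
python3 st.py .5195 -.244
```

```text
t 5.65 p [ 0.5191 -0.2414  0.1812] F [-0.1808 -0.6493  0.6334] M [ 0.0523 -0.004  -0.0201] open 0.05997308687477136 grip 0.0
[[ 0.3793  0.9253  0.0016]
 [ 0.9253 -0.3793 -0.0009]
 [-0.0002  0.0018 -1.    ]]
q [-29.295   16.0599 104.0754  -0.001   59.7585  -7.0047]
to target, tool mm [-2.281   1.3776  0.0031]
```

{"method": "drive_tool", "body": {
  "xyz": [
    [-2,1.4,3],
    [0,0,0],
    [0,0,0],
    [0,0,0],
    [0,0,0],
    [0,0,0],
    [0,0,0],
    [0,0,0],
    [0,0,0],
    [0,0,0]
  ],
  "twist": [
    [0,0,0],
    [0,0,0],
    [0,0,0],
    [0,0,0],
    [0,0,0],
    [0,0,0],
    [0,0,0],
    [0,0,0],
    [0,0,0],
    [0,0,0]
  ],
  "gripper": [40,20,18,16,8,8,8,8,8,8],
  "force": 50
}}

```text
clock: 6.65
tool_pos: [0.519, -0.2434, 0.1774]
tool_rot: [[0.379, 0.925, 0.0], [0.925, -0.379, -0.0], [-0.0, 0.0, -1.0]]
ft_force: [-0.6, 0.7, 0.6]
opening: 0.0122
grasp_force: 48.6
```

```bash
python3 st.py .5195 -.244
```

```text
t 6.65 p [ 0.519  -0.2434  0.1774] F [-0.5948  0.6699  0.5614] M [-0.0294  0.0304  0.01  ] open 0.012242973362597397 grip 48.550179954618216
[[ 0.3793  0.9253  0.0001]
 [ 0.9253 -0.3793 -0.0001]
 [-0.      0.0002 -1.    ]]
q [-29.4739  16.4687 104.0479   0.0003  59.4739  -7.1864]
to target, tool mm [-0.4     0.6542  0.0001]
```

{"method": "drive_tool", "body": {
  "xyz": [
    [0,0,-5],
    [0,0,-15],
    [0,0,-20],
    [0,0,-25],
    [0,0,-25],
    [0,0,-25],
    [0,0,-25],
    [0,0,-20],
    [0,0,-10],
    [0,0,0],
    [0,0,0],
    [0,0,0]
  ],
  "twist": [
    [0,0,0],
    [0,0,0],
    [0,0,0],
    [0,0,0],
    [0,0,0],
    [0,0,0],
    [0,0,0],
    [0,0,0],
    [0,0,0],
    [0,0,0],
    [0,0,0],
    [0,0,0]
  ],
  "gripper": [8,8,8,8,8,8,8,8,8,8,8,8]
}}

```text
clock: 7.85
tool_pos: [0.5182, -0.2429, 0.3456]
tool_rot: [[0.379, 0.925, -0.003], [0.925, -0.379, 0.002], [0.0, -0.003, -1.0]]
ft_force: [-1.0, 0.4, -1.2]
opening: 0.0123
grasp_force: 48.6
```

```bash
python3 st.py .542 .0715; python3 - <<'E'
from h import *
a,d=capture('side'); np.save('l_d.npy',d)
t=trace('rod_mid','side');i=camera_info('side');K=np.array(i['intrinsics']);R=np.array(i['R']);T=np.array(i['t'])
for r in t[:2]:
    m=np.array(r['pixels'])&(d>0);v,u=np.nonzero(m)
    X=(np.c_[u,v,u*0+1]@np.linalg.inv(K).T*d[m][:,None]-T)@R
    print(r['confidence'],len(X),X.min(0),X.max(0))
    for lo in np.arange(.14,.38,.03):
        q=X[(X[:,2]>=lo)&(X[:,2]<lo+.03)]
        if len(q): print(round(lo,2),len(q),np.median(q,0))
E
```

```text
t 7.85 p [ 0.5182 -0.2429  0.3456] F [-0.9885  0.4466 -1.2445] M [ 0.0952  0.0938 -0.0187] open 0.012349359324865064 grip 48.55301510542631
[[ 0.3793  0.9253 -0.0027]
 [ 0.9253 -0.3793  0.0015]
 [ 0.0004 -0.0031 -1.    ]]
q [-29.476    7.6857  94.4013  -0.0002  78.09    -7.1863]
to target, tool mm [299.9638 -97.2482   0.4131]
0.73 528 [ 0.50958517 -0.25177126  0.17882651] [ 0.5253121 -0.237048   0.3669787]
0.17 39 [ 0.51485423 -0.24620172  0.1900696 ]
0.2 84 [ 0.51462133 -0.24608262  0.21653906]
0.23 95 [ 0.51388011 -0.24623474  0.24483816]
0.26 96 [ 0.51448586 -0.24601121  0.27500828]
0.29 101 [ 0.51392961 -0.24580404  0.30492511]
0.32 71 [ 0.51490696 -0.24650603  0.3326341 ]
0.35 42 [ 0.51535756 -0.24696866  0.36109462]
```

{"method": "drive_tool", "body": {
  "xyz": [
    [10,-3,0],
    [20,-6,0],
    [30,-10,0],
    [30,-10,0],
    [30,-10,0],
    [30,-10,0],
    [30,-10,0],
    [30,-10,0],
    [30,-10,0],
    [30,-9,0],
    [20,-6,0],
    [11,-4,0]
  ],
  "twist": [
    [0,0,0],
    [0,0,0],
    [0,0,0],
    [0,0,0],
    [0,0,0],
    [0,0,0],
    [0,0,0],
    [0,0,0],
    [0,0,0],
    [0,0,0],
    [0,0,0],
    [0,0,0]
  ],
  "gripper": [8,8,8,8,8,8,8,8,8,8,8,8]
}}

```text
clock: 9.15
tool_pos: [0.542, 0.0747, 0.3469]
tool_rot: [[0.377, 0.926, -0.001], [0.926, -0.377, 0.001], [0.0, -0.001, -1.0]]
ft_force: [0.1, 0.1, -1.0]
opening: 0.012
grasp_force: 48.6
```

{"method": "drive_tool", "body": {
  "xyz": [
    [0,0,10],
    [0,0,20],
    [0,0,20],
    [0,0,10],
    [0,0,0],
    [0,0,0],
    [0,0,0]
  ],
  "twist": [
    [0,0,0],
    [0,0,0],
    [0,0,0],
    [0,0,0],
    [0,0,0],
    [0,0,0],
    [0,0,0]
  ],
  "gripper": [8,8,8,8,8,8,8]
}}

```text
clock: 9.85
tool_pos: [0.5433, 0.072, 0.2885]
tool_rot: [[0.38, 0.925, 0.002], [0.925, -0.38, 0.0], [0.001, 0.002, -1.0]]
ft_force: [-0.3, -0.2, -0.6]
opening: 0.0124
grasp_force: 48.6
```

```bash
python3 st.py .543 .0715; python3 - <<'E'
from h import *
a,d=capture('side')
i=camera_info('side');K=np.array(i['intrinsics']);R=np.array(i['R']);T=np.array(i['t'])
for l in ('rod_mid','mouth'): print(l,[(r['confidence'],r['centre']) for r in landmark_of(l,'side')[:2]])
r=trace('rod_mid','side')[0];m=np.array(r['pixels'])&(d>0);v,u=np.nonzero(m)
X=(np.c_[u,v,u*0+1]@np.linalg.inv(K).T*d[m][:,None]-T)@R
q=X[X[:,2]<X[:,2].min()+.05];print('lower rod',len(q),np.median(q,0),X[:,2].min())
p=np.array(get_obs()['tool_pos']);print('proj TCP foot',proj('side',p-[0,0,.1694]),'mouth guess',proj('side',[.543,.0715,.095]))
r0,c0=185,245
A=cv2.resize(a[r0:r0+75,c0:c0+80,::-1],(640,600),interpolation=2);cv2.imwrite('pics/m1.png',A)
E
```

```text
t 9.85 p [0.5433 0.072  0.2885] F [-0.3124 -0.1729 -0.5613] M [-0.0241 -0.0175  0.0285] open 0.012414688173908199 grip 48.60631579533219
[[ 0.3797  0.9251  0.0022]
 [ 0.9251 -0.3797  0.    ]
 [ 0.0009  0.002  -1.    ]]
q [  3.0006   7.0189 101.7332  -0.0064  71.1208  25.3184]
to target, tool mm [-0.5836 -0.0875 -0.0007]
rod_mid [(0.85, [178.9, 289.3])]
mouth [(0.77, [227.1, 284.7])]
lower rod 53 [7.09221829e-01 2.94601882e-01 4.31450070e-05] -0.006690368562480378
proj TCP foot (np.float64(218.42832695122297), np.float64(285.98339211576723)) mouth guess (np.float64(227.5417290165501), np.float64(286.2923645526812))
```

View pics/m1.png

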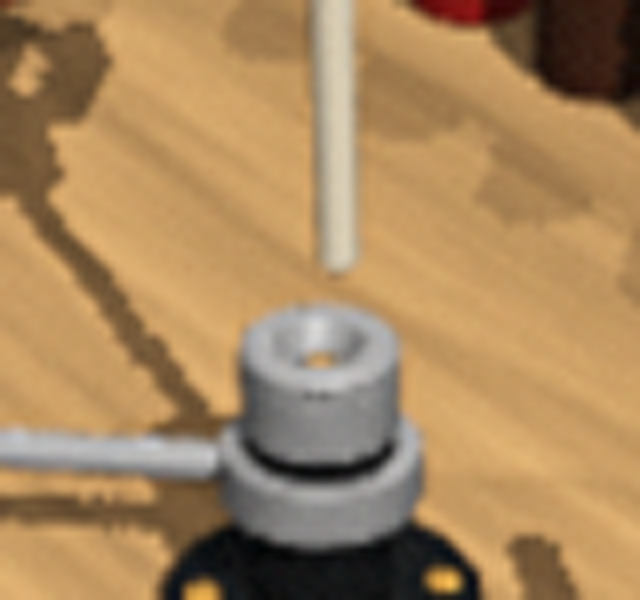

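The crop shows the rod's foot at about (268, 339) and the mouth at (343, 320), so the foot is about 5 mm too far right in the image. I'll shift −5 mm in tool y and measure again.

{"method": "drive_tool", "body": {
  "xyz": [
    [0,-2.5,0],
    [0,-2.5,4],
    [0,0,4],
    [0,0,4],
    [0,0,0],
    [0,0,0],
    [0,0,0]
  ],
  "twist": [
    [0,0,0],
    [0,0,0],
    [0,0,0],
    [0,0,0],
    [0,0,0],
    [0,0,0],
    [0,0,0]
  ],
  "gripper": [8,8,8,8,8,8,8]
}}

```text
clock: 10.75
tool_pos: [0.538, 0.0742, 0.2753]
tool_rot: [[0.379, 0.925, 0.0], [0.925, -0.379, -0.0], [0.0, 0.0, -1.0]]
ft_force: [0.5, -0.8, -0.6]
opening: 0.0124
grasp_force: 48.6
```

```bash
python3 st.py .5387 .074; python3 - <<'E'
from h import *
a,d=capture('side');b=capture('top')[0]
r0,c0=205,262
A=cv2.resize(a[r0:r0+40,c0:c0+45,::-1],(450,400),interpolation=2);B=cv2.resize(b[215:270,262:310,::-1],(350,400),interpolation=2);cv2.imwrite('pics/m2.png',np.hstack([A,B]))
E
```

```text
t 10.75 p [0.538  0.0742 0.2753] F [ 0.5139 -0.7814 -0.6415] M [-0.0405  0.0375 -0.0225] open 0.01241941066784517 grip 48.60898126848042
[[ 0.3793  0.9253  0.0001]
 [ 0.9253 -0.3793 -0.    ]
 [ 0.      0.0001 -1.    ]]
q [  3.2581   7.1726 103.1187  -0.001   69.7011  25.5488]
to target, tool mm [0.0954 0.7352 0.0001]
```

View pics/m2.png

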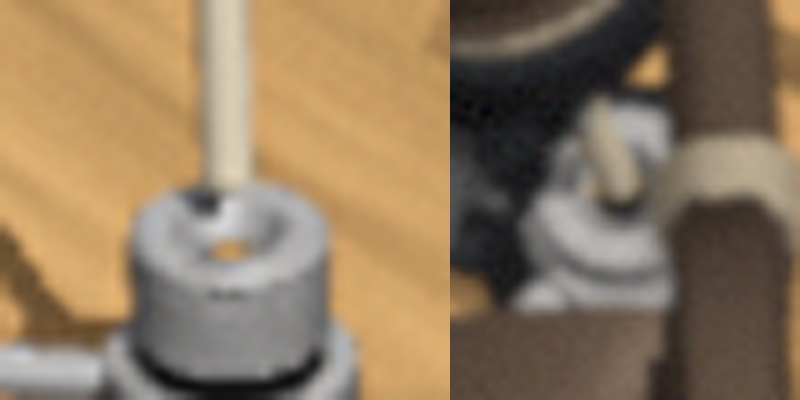

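The left crop shows the foot (190, 228) right over the mouth (235, 231). The top view shows it inside the ring. I'll go down gently into the taper.

{"method": "drive_tool", "body": {
  "xyz": [
    [0,0.5,4],
    [0,0,4],
    [0,0,4],
    [0,0,3],
    [0,0,2],
    [0,0,2],
    [0,0,0],
    [0,0,0]
  ],
  "twist": [
    [0,0,0],
    [0,0,0],
    [0,0,0],
    [0,0,0],
    [0,0,0],
    [0,0,0],
    [0,0,0],
    [0,0,0]
  ],
  "gripper": [8,8,8,8,8,8,8,8]
}}

```text
clock: 11.65
tool_pos: [0.5384, 0.074, 0.2563]
tool_rot: [[0.379, 0.925, 0.0], [0.925, -0.379, -0.0], [0.0, 0.0, -1.0]]
ft_force: [0.6, 0.2, -1.1]
opening: 0.0117
grasp_force: 48.6
```

```bash
python3 st.py .5385 .074
```

```text
t 11.65 p [0.5384 0.074  0.2563] F [ 0.6227  0.1581 -1.1332] M [0.0364 0.0557 0.0555] open 0.011726646844699 grip 48.608733653090894
[[ 0.3793  0.9253  0.0002]
 [ 0.9253 -0.3793 -0.    ]
 [ 0.0001  0.0001 -1.    ]]
q [  3.2387   8.2288 104.2     -0.0008  67.5622  25.5285]
to target, tool mm [0.0121 0.1119 0.    ]
```

{"method": "drive_tool", "body": {
  "xyz": [
    [0,0,2],
    [0,0,2],
    [0,0,2],
    [0,0,2],
    [0,0,2],
    [0,0,0]
  ],
  "twist": [
    [0,0,0],
    [0,0,0],
    [0,0,0],
    [0,0,0],
    [0,0,0],
    [0,0,0]
  ],
  "gripper": [8,8,8,8,8,8]
}}

```text
clock: 12.25
tool_pos: [0.538, 0.074, 0.2458]
tool_rot: [[0.379, 0.925, -0.001], [0.925, -0.379, -0.0], [-0.0, -0.001, -1.0]]
ft_force: [-0.1, 0.6, -1.9]
opening: 0.012
grasp_force: 48.6
```

{"method": "drive_tool", "body": {
  "xyz": [
    [0,0,2],
    [0,0,2],
    [0,0,2],
    [0,0,2],
    [0,0,2],
    [0,0,0]
  ],
  "twist": [
    [0,0,0],
    [0,0,0],
    [0,0,0],
    [0,0,0],
    [0,0,0],
    [0,0,0]
  ],
  "gripper": [8,8,8,8,8,8]
}}

```text
clock: 12.85
tool_pos: [0.5388, 0.074, 0.2366]
tool_rot: [[0.379, 0.925, 0.001], [0.925, -0.379, -0.0], [0.0, 0.001, -1.0]]
ft_force: [0.3, -0.3, 2.7]
opening: 0.0121
grasp_force: 48.6
```

{"method": "drive_tool", "body": {
  "xyz": [
    [0,0,1],
    [0,0,1],
    [0,0,1]
  ],
  "twist": [
    [0,0,0],
    [0,0,0],
    [0,0,0]
  ],
  "gripper": [8,8,8]
}}

```text
clock: 13.15
tool_pos: [0.5388, 0.074, 0.2338]
tool_rot: [[0.379, 0.925, 0.001], [0.925, -0.379, 0.0], [0.001, 0.001, -1.0]]
ft_force: [-0.5, -0.7, 5.4]
opening: 0.0123
grasp_force: 48.6
```

{"method": "drive_tool", "body": {
  "xyz": [
    [0,0,1],
    [0,0,1]
  ],
  "twist": [
    [0,0,0],
    [0,0,0]
  ],
  "gripper": [8,8]
}}

```text
clock: 13.35
tool_pos: [0.5388, 0.074, 0.2318]
tool_rot: [[0.379, 0.925, 0.001], [0.925, -0.379, -0.0], [0.001, 0.001, -1.0]]
ft_force: [0.2, 0.1, 5.0]
opening: 0.0122
grasp_force: 48.6
```

{"method": "drive_tool", "body": {
  "xyz": [
    [0,0,1],
    [0,0,1]
  ],
  "twist": [
    [0,0,0],
    [0,0,0]
  ],
  "gripper": [8,8]
}}

```text
clock: 13.55
tool_pos: [0.5389, 0.074, 0.2298]
tool_rot: [[0.379, 0.925, 0.001], [0.925, -0.379, -0.0], [0.001, 0.001, -1.0]]
ft_force: [0.0, -0.2, 4.7]
opening: 0.0119
grasp_force: 48.6
```

{"method": "drive_tool", "body": {
  "xyz": [
    [0,0,1],
    [0,0,1]
  ],
  "twist": [
    [0,0,0],
    [0,0,0]
  ],
  "gripper": [8,8]
}}

```text
clock: 13.75
tool_pos: [0.5389, 0.074, 0.2278]
tool_rot: [[0.379, 0.925, 0.002], [0.925, -0.379, -0.0], [0.001, 0.001, -1.0]]
ft_force: [-0.7, 0.3, 4.9]
opening: 0.0122
grasp_force: 48.6
```

{"method": "drive_tool", "body": {
  "xyz": [
    [0,0,1],
    [0,0,0.5]
  ],
  "twist": [
    [0,0,0],
    [0,0,0]
  ],
  "gripper": [8,8]
}}

```text
clock: 13.95
tool_pos: [0.5389, 0.074, 0.2262]
tool_rot: [[0.379, 0.925, 0.001], [0.925, -0.379, -0.0], [0.001, 0.001, -1.0]]
ft_force: [0.6, 0.0, 5.0]
opening: 0.0123
grasp_force: 48.6
```

{"method": "drive_tool", "body": {
  "xyz": [
    [0,0,1],
    [0,0,1]
  ],
  "twist": [
    [0,0,0],
    [0,0,0]
  ],
  "gripper": [8,8]
}}

```text
clock: 14.15
tool_pos: [0.5389, 0.074, 0.2243]
tool_rot: [[0.379, 0.925, 0.002], [0.925, -0.379, -0.0], [0.001, 0.001, -1.0]]
ft_force: [-1.6, 0.9, 4.9]
opening: 0.0124
grasp_force: 48.6
```

{"method": "drive_tool", "body": {
  "xyz": [
    [0,0,1],
    [0,0,1]
  ],
  "twist": [
    [0,0,0],
    [0,0,0]
  ],
  "gripper": [8,8]
}}

```text
clock: 14.35
tool_pos: [0.5389, 0.074, 0.2223]
tool_rot: [[0.379, 0.925, 0.001], [0.925, -0.379, -0.0], [0.001, 0.001, -1.0]]
ft_force: [-0.6, 0.9, 4.8]
opening: 0.0123
grasp_force: 48.6
```

{"method": "drive_tool", "body": {
  "xyz": [
    [0,0,1],
    [0,0,1]
  ],
  "twist": [
    [0,0,0],
    [0,0,0]
  ],
  "gripper": [8,8]
}}

```text
clock: 14.55
tool_pos: [0.5389, 0.074, 0.2203]
tool_rot: [[0.379, 0.925, 0.002], [0.925, -0.379, -0.0], [0.001, 0.001, -1.0]]
ft_force: [-0.5, -0.1, 5.6]
opening: 0.0123
grasp_force: 48.6
```

{"method": "drive_tool", "body": {
  "xyz": [
    [0,0,1]
  ],
  "twist": [
    [0,0,0]
  ],
  "gripper": [8]
}}

```text
clock: 14.65
tool_pos: [0.5389, 0.074, 0.2193]
tool_rot: [[0.379, 0.925, 0.002], [0.925, -0.379, -0.0], [0.001, 0.002, -1.0]]
ft_force: [0.1, -0.2, 5.0]
opening: 0.0122
grasp_force: 48.6
```

{"method": "drive_tool", "body": {
  "xyz": [
    [0,0,1],
    [0,0,1]
  ],
  "twist": [
    [0,0,0],
    [0,0,0]
  ],
  "gripper": [8,8]
}}

```text
clock: 14.85
tool_pos: [0.5389, 0.074, 0.2173]
tool_rot: [[0.379, 0.925, 0.002], [0.925, -0.379, -0.0], [0.001, 0.002, -1.0]]
ft_force: [-0.3, 0.1, 5.1]
opening: 0.0121
grasp_force: 48.6
```

{"method": "drive_tool", "body": {
  "xyz": [
    [0,0,1],
    [0,0,1]
  ],
  "twist": [
    [0,0,0],
    [0,0,0]
  ],
  "gripper": [8,8]
}}

```text
clock: 15.05
tool_pos: [0.5389, 0.074, 0.2153]
tool_rot: [[0.379, 0.925, 0.002], [0.925, -0.379, -0.0], [0.001, 0.002, -1.0]]
ft_force: [0.3, 0.1, 5.2]
opening: 0.0121
grasp_force: 48.6
```

{"method": "drive_tool", "body": {
  "xyz": [
    [0,0,1],
    [0,0,1]
  ],
  "twist": [
    [0,0,0],
    [0,0,0]
  ],
  "gripper": [8,8]
}}

```text
clock: 15.25
tool_pos: [0.539, 0.074, 0.2133]
tool_rot: [[0.379, 0.925, 0.002], [0.925, -0.379, -0.0], [0.001, 0.002, -1.0]]
ft_force: [0.3, 0.0, 5.3]
opening: 0.0122
grasp_force: 48.6
```

Depth is about 51 mm.

{"method": "drive_tool", "body": {
  "xyz": [
    [0,0,1],
    [0,0,1]
  ],
  "twist": [
    [0,0,0],
    [0,0,0]
  ],
  "gripper": [8,8]
}}

```text
clock: 15.45
tool_pos: [0.539, 0.074, 0.2113]
tool_rot: [[0.379, 0.925, 0.002], [0.925, -0.379, -0.0], [0.001, 0.002, -1.0]]
ft_force: [0.2, -0.5, 5.6]
opening: 0.0124
grasp_force: 48.6
```

{"method": "drive_tool", "body": {
  "xyz": [
    [0,0,1],
    [0,0,1]
  ],
  "twist": [
    [0,0,0],
    [0,0,0]
  ],
  "gripper": [8,8]
}}

```text
clock: 15.65
tool_pos: [0.539, 0.074, 0.2093]
tool_rot: [[0.379, 0.925, 0.002], [0.925, -0.379, -0.0], [0.001, 0.002, -1.0]]
ft_force: [0.7, -0.4, 4.9]
opening: 0.0123
grasp_force: 48.6
```

{"method": "drive_tool", "body": {
  "xyz": [
    [0,0,1],
    [0,0,0.5]
  ],
  "twist": [
    [0,0,0],
    [0,0,0]
  ],
  "gripper": [8,8]
}}

```text
clock: 15.85
tool_pos: [0.539, 0.074, 0.2079]
tool_rot: [[0.379, 0.925, 0.002], [0.925, -0.379, -0.0], [0.001, 0.002, -1.0]]
ft_force: [-0.2, -0.1, 6.9]
opening: 0.0123
grasp_force: 48.6
```

{"method": "drive_tool", "body": {
  "xyz": [
    [0,0,0.5],
    [0,0,0.5]
  ],
  "twist": [
    [0,0,0],
    [0,0,0]
  ],
  "gripper": [8,8]
}}

```text
clock: 16.05
tool_pos: [0.5391, 0.0741, 0.2073]
tool_rot: [[0.379, 0.925, 0.002], [0.925, -0.379, 0.0], [0.001, 0.002, -1.0]]
ft_force: [-0.6, 0.3, 7.1]
opening: 0.0125
grasp_force: 48.6
```

{"method": "drive_tool", "body": {
  "xyz": [
    [0,0,0.5],
    [0,0,0.3],
    [0,0,0]
  ],
  "twist": [
    [0,0,0],
    [0,0,0],
    [0,0,0]
  ],
  "gripper": [8,8,8]
}}

```text
clock: 16.35
tool_pos: [0.5394, 0.0741, 0.2069]
tool_rot: [[0.379, 0.925, 0.003], [0.925, -0.379, 0.0], [0.001, 0.002, -1.0]]
ft_force: [-0.1, 0.9, 7.7]
opening: 0.0119
grasp_force: 48.7
```

{"method": "drive_tool", "body": {
  "xyz": [
    [0,0,0.5],
    [0,0,0.5],
    [0,0,0]
  ],
  "twist": [
    [0,0,0],
    [0,0,0],
    [0,0,0]
  ],
  "gripper": [8,8,8]
}}

```text
clock: 16.65
tool_pos: [0.5396, 0.0741, 0.2063]
tool_rot: [[0.379, 0.925, 0.003], [0.925, -0.379, 0.0], [0.001, 0.003, -1.0]]
ft_force: [-0.2, 0.1, 9.3]
opening: 0.0124
grasp_force: 48.7
```

{"method": "drive_tool", "body": {
  "xyz": [
    [0,0,0.5],
    [0,0,0.5],
    [0,0,0]
  ],
  "twist": [
    [0,0,0],
    [0,0,0],
    [0,0,0]
  ],
  "gripper": [8,8,8]
}}

```text
clock: 16.95
tool_pos: [0.5399, 0.0741, 0.2058]
tool_rot: [[0.379, 0.925, 0.004], [0.925, -0.379, 0.0], [0.002, 0.004, -1.0]]
ft_force: [-0.8, 0.4, 10.5]
opening: 0.0121
grasp_force: 48.7
```

{"method": "drive_tool", "body": {
  "xyz": [
    [0,0,0.5],
    [0,0,0]
  ],
  "twist": [
    [0,0,0],
    [0,0,0]
  ],
  "gripper": [8,8]
}}

```text
clock: 17.15
tool_pos: [0.5401, 0.0742, 0.2055]
tool_rot: [[0.379, 0.925, 0.004], [0.925, -0.379, 0.0], [0.002, 0.004, -1.0]]
ft_force: [-0.7, -0.3, 13.1]
opening: 0.0122
grasp_force: 48.7
```

{"method": "drive_tool", "body": {
  "xyz": [
    [0,0,-0.4],
    [0,0,-0.4],
    [0,0,0],
    [0,0,0],
    [0,0,0],
    [0,0,0]
  ],
  "twist": [
    [0,0,0],
    [0,0,0],
    [0,0,0],
    [0,0,0],
    [0,0,0],
    [0,0,0]
  ],
  "gripper": [8,8,16,25,40,40],
  "force": 20
}}

```text
clock: 17.75
tool_pos: [0.5376, 0.074, 0.2029]
tool_rot: [[0.379, 0.925, -0.002], [0.925, -0.379, -0.0], [-0.001, -0.002, -1.0]]
ft_force: [0.7, 0.2, 0.3]
opening: 0.0399
grasp_force: 0.0
```

{"method": "drive_tool", "body": {
  "xyz": [
    [0,0,-5],
    [0,0,-10],
    [0,0,-20],
    [0,0,-20],
    [0,0,-20],
    [0,0,-20],
    [0,0,-10],
    [0,0,0],
    [0,0,0],
    [0,0,0]
  ],
  "twist": [
    [0,0,0],
    [0,0,0],
    [0,0,0],
    [0,0,0],
    [0,0,0],
    [0,0,0],
    [0,0,0],
    [0,0,0],
    [0,0,0],
    [0,0,0]
  ],
  "gripper": [40,40,40,40,40,40,40,40,40,40]
}}

```text
clock: 18.75
tool_pos: [0.5375, 0.074, 0.3074]
tool_rot: [[0.379, 0.925, -0.003], [0.925, -0.379, -0.0], [-0.001, -0.002, -1.0]]
ft_force: [-0.3, -0.0, -1.1]
opening: 0.0398
grasp_force: 0.0
```

```bash
python3 st.py .4585 .1545; python3 - <<'E'
from h import *
a,d=capture('side')
i=camera_info('side');K=np.array(i['intrinsics']);R=np.array(i['R']);T=np.array(i['t'])
for l in ('rod_mid','knob','mouth'): print(l,[(r['confidence'],r['centre']) for r in landmark_of(l,'side')[:2]])
v,u=np.mgrid[205:260,215:262];dd=d[v,u];X=(np.stack([u,v,u*0+1],-1)@np.linalg.inv(K).T*dd[...,None]-T)@R
for n,m in (('knob',(X[...,2]>.066)&(X[...,2]<.106)&(X[...,0]<.49)),):
    q=X[m];print(n,len(q),q.min(0),q.max(0),np.median(q,0))
v,u=np.mgrid[140:225,270:310];dd=d[v,u];X=(np.stack([u,v,u*0+1],-1)@np.linalg.inv(K).T*dd[...,None]-T)@R
m=(abs(X[...,0]-.537)<.02)&(abs(X[...,1]-.073)<.02)&(X[...,2]>.1);q=X[m];print('rod',q.max(0));
for lo in np.arange(.1,.24,.03):
    w=q[(q[:,2]>=lo)&(q[:,2]<lo+.03)];print(np.median(w,0))
cv2.imwrite('pics/k1.png',cv2.resize(a[120:270,190:340,::-1],(600,600),interpolation=2))
E
```

```text
t 18.75 p [0.5375 0.074  0.3074] F [-0.2785 -0.0024 -1.055 ] M [ 0.0036 -0.013  -0.0073] open 0.03983252143664195 grip 0.0
[[ 0.3793  0.9253 -0.0025]
 [ 0.9253 -0.3793 -0.0002]
 [-0.0011 -0.0023 -1.    ]]
q [  3.2371   5.6861 100.9998  -0.002   73.4587  25.5267]
to target, tool mm [  44.5678 -103.6279    0.1846]
rod_mid [(0.53, [210.7, 284.5]), (0.32, [212.4, 209.3])]
knob [(0.83, [228.9, 238.0])]
mouth [(0.82, [226.1, 286.2])]
knob 113 [0.44476081 0.14150268 0.06614719] [0.46612619 0.15985294 0.10167223] [0.45350961 0.14900148 0.08452167]
rod [0.55692787 0.08100974 0.31310429]
[0.5365076  0.07253065 0.11707302]
[0.53541148 0.07103954 0.14582799]
[0.53570691 0.0712354  0.17429546]
[0.53483461 0.07073372 0.20841557]
[0.53603035 0.0725058  0.2248122 ]
```

View pics/k1.png

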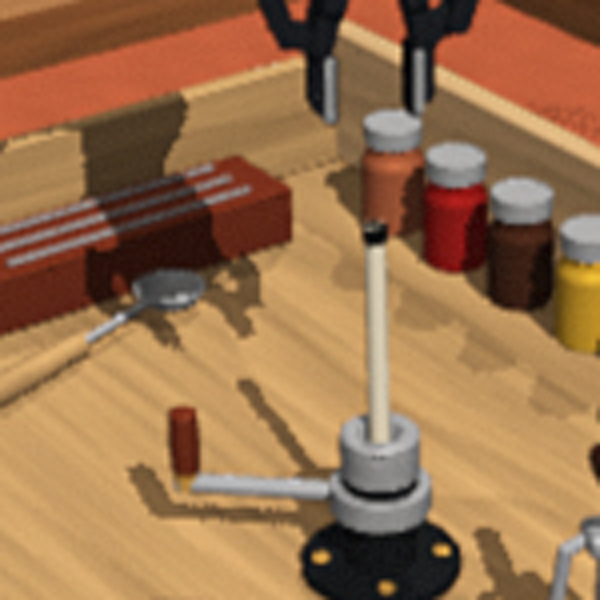

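The crop shows the rod upright in the collet, cap at (232, 375), and the knob at (440, 183). Next I'll straddle the knob loosely with the closing line tangential to its arc.

{"method": "drive_tool", "body": {
  "xyz": [
    [8,-20,0],
    [10,-22,0],
    [10,-22,0],
    [10,-22,0],
    [6.3,-18.1,0],
    [0,0,0]
  ],
  "twist": [
    [0,0,0],
    [0,0,0],
    [0,0,0],
    [0,0,0],
    [0,0,0],
    [0,0,0]
  ],
  "gripper": [40,40,40,40,40,40]
}}

```text
clock: 19.55
tool_pos: [0.4571, 0.1556, 0.3083]
tool_rot: [[0.377, 0.926, -0.002], [0.926, -0.377, 0.0], [-0.0, -0.002, -1.0]]
ft_force: [0.5, 0.3, -0.2]
opening: 0.0399
grasp_force: 0.0
```

{"method": "drive_tool", "body": {
  "xyz": [
    [0,0,0],
    [0,0,0],
    [0,0,0],
    [0,0,0],
    [0,0,0],
    [0,0,0],
    [0,0,0],
    [0,0,0],
    [0,0,0],
    [0,0,0],
    [0,0,0]
  ],
  "twist": [
    [0,0,-0.14],
    [0,0,-0.14],
    [0,0,-0.14],
    [0,0,-0.14],
    [0,0,-0.14],
    [0,0,-0.14],
    [0,0,-0.14],
    [0,0,-0.14],
    [0,0,-0.06],
    [0,0,0],
    [0,0,0]
  ],
  "gripper": [40,40,40,40,40,40,40,40,40,40,40]
}}

```text
clock: 20.65
tool_pos: [0.4592, 0.1541, 0.3086]
tool_rot: [[-0.71, 0.704, -0.0], [0.704, 0.71, -0.0], [-0.0, -0.0, -1.0]]
ft_force: [0.2, -0.5, 0.4]
opening: 0.0398
grasp_force: 0.0
```

```bash
python3 st.py .458 .1545
```

```text
t 20.65 p [0.4592 0.1541 0.3086] F [ 0.1538 -0.4658  0.4297] M [-0.0398 -0.05    0.014 ] open 0.039795410678702674 grip 0.0
[[-0.7097  0.7045 -0.    ]
 [ 0.7045  0.7097 -0.0003]
 [-0.0002 -0.0002 -1.    ]]
q [ 13.4069  -1.3108 108.116   -0.0164  73.2003 -31.8027]
to target, tool mm [ 1.1244 -0.5273 -0.0001]
```

{"method": "drive_tool", "body": {
  "xyz": [
    [1,-0.5,10],
    [0,0,25],
    [0,0,30],
    [0,0,30],
    [0,0,30],
    [0,0,30],
    [0,0,20],
    [0,0,10],
    [0,0,0],
    [0,0,0]
  ],
  "twist": [
    [0,0,0],
    [0,0,0],
    [0,0,0],
    [0,0,0],
    [0,0,0],
    [0,0,0],
    [0,0,0],
    [0,0,0],
    [0,0,0],
    [0,0,0]
  ],
  "gripper": [50,50,50,50,50,50,50,50,50,50]
}}

```text
clock: 21.65
tool_pos: [0.4583, 0.155, 0.1242]
tool_rot: [[-0.711, 0.703, 0.001], [0.703, 0.711, 0.0], [-0.001, 0.001, -1.0]]
ft_force: [0.0, 0.4, -0.3]
opening: 0.0498
grasp_force: 0.0
```

```bash
python3 st.py .458 .1545; python3 - <<'E'
from h import *
a=capture('side')[0]
cv2.imwrite('pics/k2.png',cv2.resize(a[170:270,200:320,::-1],(720,600),interpolation=2))
E
```

```text
t 21.65 p [0.4583 0.155  0.1242] F [ 0.0067  0.4146 -0.2973] M [-0.0224  0.0057 -0.0192] open 0.04984750818417019 grip 0.0
[[-0.711   0.7032  0.0009]
 [ 0.7032  0.711   0.0002]
 [-0.0005  0.0007 -1.    ]]
q [ 13.5254  11.6547 117.6519  -0.0023  50.642  -31.7855]
to target, tool mm [-0.1366 -0.5217 -0.0003]
```

View pics/k2.png

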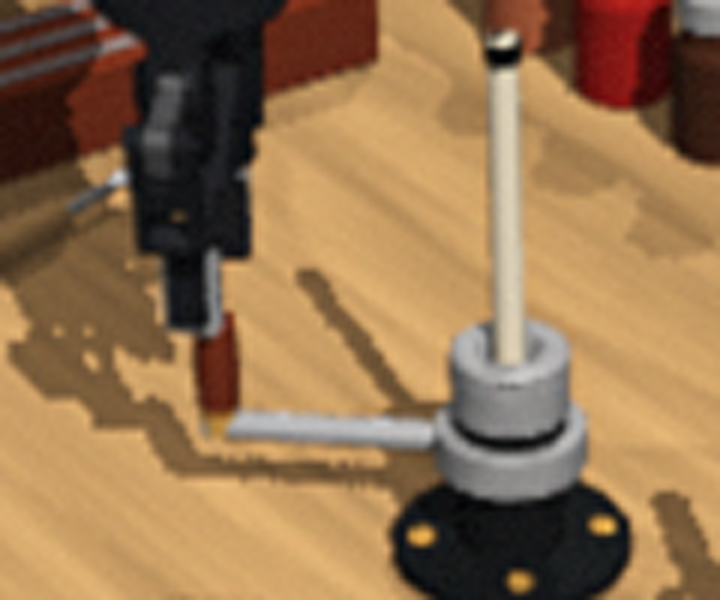

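The crop shows the near finger (290, 192) in front of the knob (370, 217), slightly too far outboard. I'll shift 5 mm inward and go down around the knob.

{"method": "drive_tool", "body": {
  "xyz": [
    [-5,0,0],
    [0,0,8],
    [0,0,8],
    [0,0,8],
    [0,0,8],
    [0,0,7],
    [0,0,0],
    [0,0,0]
  ],
  "twist": [
    [0,0,0],
    [0,0,0],
    [0,0,0],
    [0,0,0],
    [0,0,0],
    [0,0,0],
    [0,0,0],
    [0,0,0]
  ],
  "gripper": [50,50,50,50,50,50,32,32]
}}

```text
clock: 22.5
tool_pos: [0.4611, 0.1513, 0.0844]
tool_rot: [[-0.711, 0.703, -0.001], [0.703, 0.711, -0.0], [0.0, -0.001, -1.0]]
ft_force: [-0.4, 0.5, -0.5]
opening: 0.032
grasp_force: 0.0
```

```bash
python3 st.py .458 .1545
```

```text
t 22.5 p [0.4611 0.1513 0.0844] F [-0.4456  0.4636 -0.5179] M [0.0027 0.0184 0.0639] open 0.032044780236635616 grip 0.0
[[-0.7111  0.7031 -0.0007]
 [ 0.7031  0.7111 -0.0002]
 [ 0.0004 -0.0006 -1.    ]]
q [ 13.0251  15.8499 118.3496  -0.      45.8435 -32.3007]
to target, tool mm [4.4242 0.1161 0.0017]
```

{"method": "drive_tool", "body": {
  "xyz": [
    [-0.1,4.4,0],
    [-0.35,8.8,0],
    [-0.35,8.8,0],
    [-0.35,8.8,0],
    [-0.35,8.8,0],
    [-0.35,8.8,0],
    [-0.35,8.8,0],
    [-0.35,8.8,0],
    [-0.35,8.8,0],
    [-0.35,8.8,0]
  ],
  "twist": [
    [0,0,0.04],
    [0,0,0.08],
    [0,0,0.08],
    [0,0,0.08],
    [0,0,0.08],
    [0,0,0.08],
    [0,0,0.08],
    [0,0,0.08],
    [0,0,0.08],
    [0,0,0.08]
  ],
  "gripper": [32,32,32,32,32,32,32,32,32,32]
}}

```text
clock: 23.5
tool_pos: [0.5342, 0.1847, 0.0847]
tool_rot: [[-0.027, 1.0, -0.005], [1.0, 0.027, 0.001], [0.001, -0.005, -1.0]]
ft_force: [-4.6, 3.0, 1.6]
opening: 0.0322
grasp_force: 2.4
```

```bash
python3 st.py .539 .074
```

```text
t 23.5 p [0.5342 0.1847 0.0847] F [-4.5584  3.0013  1.5857] M [ 0.3208  0.7324 -0.0508] open 0.03221187260664883 grip 2.415294349193573
[[-0.027   0.9996 -0.0053]
 [ 0.9996  0.027   0.0007]
 [ 0.0008 -0.0053 -1.    ]]
q [ 14.5945  23.3044 107.5422   0.1498  49.4374  12.9475]
to target, tool mm [-110.7427    1.838    -0.1001]
```

{"method": "drive_tool", "body": {
  "xyz": [
    [-0.2,6.6,0],
    [-0.2,6.6,0],
    [-0.2,6.6,0],
    [-0.2,6.6,0],
    [-0.2,5.5,0],
    [0,0,0]
  ],
  "twist": [
    [0,0,0.06],
    [0,0,0.06],
    [0,0,0.06],
    [0,0,0.06],
    [0,0,0.05],
    [0,0,0]
  ],
  "gripper": [32,32,32,32,32,32]
}}

```text
clock: 24.1
tool_pos: [0.5671, 0.1813, 0.0847]
tool_rot: [[0.257, 0.966, -0.002], [0.966, -0.257, 0.001], [0.001, -0.002, -1.0]]
ft_force: [-1.2, 3.1, 0.1]
opening: 0.0316
grasp_force: 1.4
```

```bash
python3 st.py .539 .074
```

```text
t 24.1 p [0.5671 0.1813 0.0847] F [-1.1633  3.1075  0.0879] M [ 0.4092  0.2926 -0.0217] open 0.03162550522042322 grip 1.4050500467419624
[[ 0.2569  0.9664 -0.0018]
 [ 0.9664 -0.2569  0.0014]
 [ 0.0009 -0.0021 -1.    ]]
q [ 13.4849  25.9465 103.4882   0.1342  50.6449  28.2853]
to target, tool mm [-110.9204    0.3671   -0.1043]
```

{"method": "drive_tool", "body": {
  "xyz": [
    [0,3.3,0],
    [0,3.3,0],
    [0,2.2,0]
  ],
  "twist": [
    [0,0,0.03],
    [0,0,0.03],
    [0,0,0.02]
  ],
  "gripper": [32,32,32]
}}

```text
clock: 24.4
tool_pos: [0.5749, 0.1788, 0.0847]
tool_rot: [[0.334, 0.943, -0.003], [0.943, -0.334, 0.002], [0.001, -0.003, -1.0]]
ft_force: [-3.4, 3.3, 0.8]
opening: 0.032
grasp_force: 2.5
```

{"method": "drive_tool", "body": {
  "xyz": [
    [0,2.2,0],
    [0,2.2,0]
  ],
  "twist": [
    [0,0,0.02],
    [0,0,0.02]
  ],
  "gripper": [32,32]
}}

```text
clock: 24.6
tool_pos: [0.5767, 0.1779, 0.0845]
tool_rot: [[0.372, 0.928, -0.009], [0.928, -0.372, 0.002], [-0.001, -0.009, -1.0]]
ft_force: [-10.2, 8.4, 6.6]
opening: 0.0319
grasp_force: 6.7
```

{"method": "drive_tool", "body": {
  "xyz": [
    [0,1.5,0],
    [0,1,0],
    [0,0,0]
  ],
  "twist": [
    [0,0,0],
    [0,0,0],
    [0,0,0]
  ],
  "gripper": [32,32,32]
}}

```text
clock: 24.9
tool_pos: [0.5767, 0.1779, 0.0843]
tool_rot: [[0.371, 0.929, -0.013], [0.929, -0.371, 0.003], [-0.002, -0.014, -1.0]]
ft_force: [-13.2, 7.5, 8.3]
opening: 0.0322
grasp_force: 7.7
```

```bash
python3 st.py .539 .074
```

```text
t 24.9 p [0.5767 0.1779 0.0843] F [-13.2479   7.4566   8.3315] M [1.3371 1.9854 0.0032] open 0.03219435310424978 grip 7.674743235111237
[[ 0.3708  0.9286 -0.0134]
 [ 0.9287 -0.3708  0.0031]
 [-0.0021 -0.0136 -0.9999]]
q [ 12.8354  27.0069 101.9012   0.4377  51.804   34.3312]
to target, tool mm [-110.4173    3.5357    0.1846]
```

{"method": "drive_tool", "body": {
  "xyz": [
    [0,-2,0],
    [0,-2,0],
    [0,-2,0],
    [0,0,0],
    [0,0,0],
    [0,0,0]
  ],
  "twist": [
    [0,0,0],
    [0,0,0],
    [0,0,0],
    [0,0,0],
    [0,0,0],
    [0,0,0]
  ],
  "gripper": [32,36,45,50,50,50]
}}

```text
clock: 25.5
tool_pos: [0.5776, 0.1773, 0.0849]
tool_rot: [[0.37, 0.929, 0.001], [0.929, -0.37, -0.0], [0.0, 0.001, -1.0]]
ft_force: [0.8, -0.1, -0.4]
opening: 0.0498
grasp_force: 0.0
```

{"method": "drive_tool", "body": {
  "xyz": [
    [0,0,-8],
    [0,0,-15],
    [0,0,-25],
    [0,0,-30],
    [0,0,-30],
    [0,0,-30],
    [0,0,-30],
    [0,0,-30],
    [0,0,-20],
    [0,0,0],
    [0,0,0]
  ],
  "twist": [
    [0,0,0],
    [0,0,0],
    [0,0,0],
    [0,0,0],
    [0,0,0],
    [0,0,0],
    [0,0,0],
    [0,0,0],
    [0,0,0],
    [0,0,0],
    [0,0,0]
  ],
  "gripper": [50,50,50,50,50,50,50,50,50,50,50]
}}

```text
clock: 26.6
tool_pos: [0.5772, 0.1776, 0.3037]
tool_rot: [[0.37, 0.929, 0.002], [0.929, -0.37, 0.0], [0.001, 0.001, -1.0]]
ft_force: [-0.3, 0.3, -0.1]
opening: 0.0498
grasp_force: 0.0
```

```bash
python3 st.py .539 .074; python3 - <<'E'
from h import *
a,d=capture('side');capture('top')
for c in ('side','top'):
  for l in ('knob','rod_mid'):
    print(c,l,[(r['confidence'],r['centre']) for r in landmark_of(l,c)[:2]])
i=camera_info('side');K=np.array(i['intrinsics']);R=np.array(i['R']);T=np.array(i['t'])
v,u=np.mgrid[150:260,240:330];dd=d[v,u];X=(np.stack([u,v,u*0+1],-1)@np.linalg.inv(K).T*dd[...,None]-T)@R
m=(X[...,2]>.065)&(X[...,2]<.106)&(X[...,1]>.15)&(X[...,1]<.21)&(X[...,0]<.64);q=X[m];print('knob',len(q),np.median(q,0))
m=(abs(X[...,0]-.536)<.015)&(abs(X[...,1]-.073)<.015)&(X[...,2]>.11);q=X[m];print('rodtop',np.sort(q[:,2])[-5:],[np.median(q[(q[:,2]>z)&(q[:,2]<z+.04)],0) for z in (.11,.15,.19)])
cv2.imwrite('pics/e1.png',cv2.resize(a[120:270,200:350,::-1],(600,600),interpolation=2))
E
```

```text
t 26.6 p [0.5772 0.1776 0.3037] F [-0.3391  0.309  -0.0599] M [-0.0355  0.0131 -0.0117] open 0.04982022066714389 grip 0.0
[[ 0.37    0.929   0.0017]
 [ 0.929  -0.37    0.0003]
 [ 0.0009  0.0015 -1.    ]]
q [12.9721 12.6886 93.3343 -0.0037 73.8779 34.6902]
to target, tool mm [-110.3411    2.8722   -0.099 ]
side knob [(0.55, [210.3, 268.4])]
side rod_mid []
top knob [(0.56, [225.9, 228.7])]
top rod_mid [(0.72, [312.9, 310.0]), (0.53, [235.7, 281.4])]
knob 105 [0.5656948  0.17989992 0.08451781]
rodtop [0.22647699 0.22672844 0.22700137 0.22744611 0.22778929] [array([0.53621598, 0.07079716, 0.13101443]), array([0.53594098, 0.0715101 , 0.17091429]), array([0.53461532, 0.0711662 , 0.21212374])]
```

View pics/e1.png

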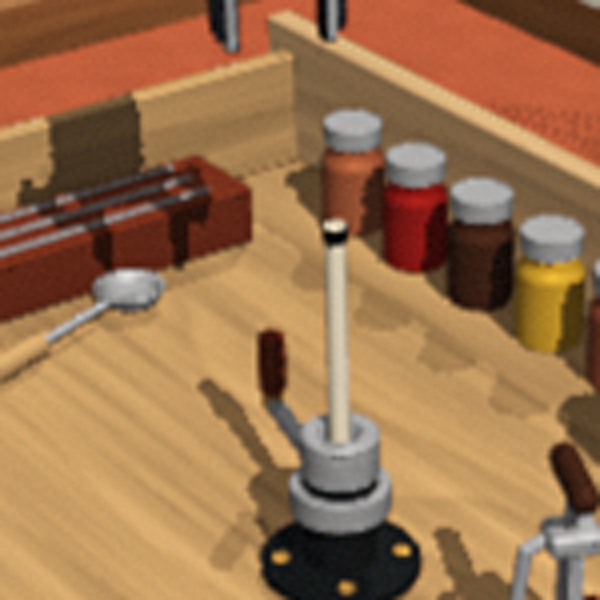

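The crop shows the rod upright in the collet and the lever swung round to its end stop, knob at (365, 271). It stalled there at 15 N. The gripper is clear and nothing else has moved.

```bash
python3 -c "
from cell import *
print(job_done())"
```

```text
the job is handed in; nothing more can be done
None
```

The honing rod is down on the depth stop, pressed in gently with about 5–8 N beyond the drag. The lever is closed to where it stalled at about 15 N, the gripper is clear, and the job was handed in at about 27 s; no verdict came back.

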